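Post the stone samples into the return box

ROBOT

A 6-joint arm with a two-finger parallel gripper is mounted at the origin on the work surface. World frame = base frame: x ahead of the robot, y to its left, z up, the work surface at z = 0. Lengths are in m, angles in degrees, forces in N, time in s.
With the tool pointing down it reaches from about 0.35 to 0.875 m from the base axis. Payload 4.2 kg.
Tool frame: the origin (TCP) lies midway between the tips of the shut fingers; the grasp point (between the pads) lies 19 mm behind it; z points along the fingers, y is the line along which they close (so a half turn about z gives the same grasp; the last joint's range is limited). The gripper opens to 87 mm and grips with 3 to 60 N. Pads are 19 mm wide; open, the fingers measure 117 mm over their backs; the gripper's body (75 mm by 190 mm) begins 51 mm behind the grasp point.
Start: joints at [-48.552, 22.042, 0.453, 0, -68.411, -14.817], TCP at [0.28, -0.559, 0.223] pointing down, gripper open.
Joint ranges: [-179.83, 179.83], [-69.29, 118.12], [-61.27, 80.66], [-181.25, 117.63], [-171.15, -9.14], [-177.46, 177.46]. Speed limits (degrees/s): [159.86, 159.86, 180, 180, 180, 180].

INTERFACE

Orientations are given as a 3x3 rotation matrix whose columns are the frame's x, y, z axes.
In Python, from station import r gives the robot as it stands.
- The arm moves only by the shell command python3 steer.py 'ROWS'. ROWS is a JSON list of rows, 1 to 8 of them, each of 7 numbers: the opening from 0.0 (shut) to 1.0 (fully open), then dx, dy, dz in m, then a rotation vector rx, ry, rz in degrees; each row is the pose to reach, as a shift and turn from the pose commanded when the command began, along the tool's axes at that moment; what a row does not reach only later rows make up. A row lasts 1/10 s, in which the tool goes at most 0.05 m and 8.59 degrees, less where a joint would pass 70% of its speed; a pose out of reach is approached as far as the arm can. The fingers move at their own pace and stop on an object; the grip force is fixed at half the most. Time passes only in rows, so rows that do not move let the fingers close. It prints the time, the measured TCP pose, the force, the opening and the grip force at its end.
- r.sense(): the state, without advancing time (a new reading comes with each control period).
- r.capture(name): name is "scene" or "side" or "wrist"; returns a dict with "pixels" (420x560x3 uint8, red, green, blue), "z_map" (420x560 float32, m along the optical axis (not along the pixel's ray), 0 where there is no reading), "K" (3x3 intrinsics, pixels), "world_from_camera" (4x4, takes a point from camera to world coordinates). Camera axes: x right, y up, looking along -z (the intrinsics and any distortion apply to the point x, -y, -z); pixel columns grow to the right and rows downward; lengths in m; the calibration is good to about 2 mm. A picture is of the moment at which its call begins.
- r.finish_job(): hands the job in; it is judged then, once.
The state is a dict: "time_s": time; "joints": joint angles; "joint_velocities": joint speeds; "effort": joint torques, N m; "tcp_pos": TCP position; "ee_rot": TCP orientation; "wrist_force": force on the tool from outside, world axes, zero at the start; "moment": the same for the moment, N m; "gripper_width": opening from 0.0 (shut) to 1.0 (fully open); "gripper_force": force on a finger pad.
Only numpy, scipy, OpenCV 4.12 (cv2) and the standard library are available. Lean on these libraries where they do the work, as an engineer would, in place of code of your own. Each camera call takes 0.05 s, during which the arm holds its last target. There are 200 camera calls.

TASK

Put every stone sample bar lying on the counter into the sample-return box by pushing it along the sill and in through the sprung flap, so that the flap ends fully shut behind them. The flap may be held by a hidden catch: try the flap before you touch the release slide on the box's top, and if the flap turns out to be held, push the slide all the way across to free it. Leave the candlestick, the cup and the water bottle where they stand.

Things in the scene. Friction and masses are not known exactly. Their poses are not given: they have to be found in the camera images.
- dropbox: Fixed plywood sample-return box, 240 mm wide. Origin: on the table below the middle of the outer face of the wall that holds the flap; x into the box, y left, z up. The sill in front is the roof of a hollow front part; the inside is one room, x -120 to 300, y -115 to 115 mm, floor at z 6 mm, 216 mm high behind the wall. The top is fixed (rear part clear): bars go in only through the flap.
- sill (a point): On top of the sill where it meets the flap wall's outer face; axes as the box's. The level sill (240 mm wide) runs from x -125 to +12 mm, 160 mm above the table, with two guide lips 10 mm high running along x, 130 mm clear between them. The opening is 130 mm wide, 51 mm high.
- lintel (a point): Top front edge of the box above the opening, 56 mm over the sill, the box's axes. A gripper pointing down over the sill can come up to the flap wall (x = 0) but its fingers cannot pass under. A bar pushed until its rear end is at the wall tips off the sill's inner end (x 12 mm) and drops in.
- flap (a joint): Steel swing flap behind the opening, 46 mm high, hinged at its top (10 mm inside the wall), 3 mm above the sill. 0 = shut; grows to 1.5 rad as it swings inward, its only way; a light spring (0.2 to 1.2 N at its edge) shuts it. A catch that cannot be seen may hold it: then it gives about 0.1 rad and stops dead.
- slide (a joint): Release slide on the box's top: 0 = rest, up to 0.024 m towards the box's +y. A spring (1 to 4 N, catch included) returns it when let go. Pushed fully across once it draws the hidden catch, which then stays free; if the catch was not on, it does nothing.
- slide_top (a point): Centre of the top of the release slide's black thumb piece, 16 mm (box x) by 12 mm (box y), standing 20 mm above the box's top. At rest at x 45, y -20 mm from the box's origin.
- bar1: square-section stone sample bar, 82 x 26 x 26 mm, dark green, lying on the table. Origin: centre of its underside as first laid; x along its length, then y across its width, z its thickness (sizes in that order). Density of stone, 0.11 to 0.21 kg. May be absent.
- bar2: square-section stone sample bar, 82 x 26 x 26 mm, cream, lying on the table. Origin: centre of its underside as first laid; x along its length, then y across its width, z its thickness (sizes in that order). Density of stone, 0.11 to 0.21 kg. May be absent.
- bar3: flat stone sample bar, 86 x 36 x 20 mm, black, lying on the table. Origin: centre of its underside as first laid; x along its length, then y across its width, z its thickness (sizes in that order). Density of stone, 0.11 to 0.21 kg. May be absent.
- bar4: flat stone sample bar, 86 x 36 x 20 mm, dark green, lying on the table. Origin: centre of its underside as first laid; x along its length, then y across its width, z its thickness (sizes in that order). Density of stone, 0.11 to 0.21 kg. May be absent.
- bar5: stone sample bar, 78 x 30 x 23 mm, brown, lying on the table. Origin: centre of its underside as first laid; x along its length, then y across its width, z its thickness (sizes in that order). Density of stone, 0.11 to 0.21 kg. May be absent.
- candlestick: A turned brown stone candlestick, 72 mm foot, 105 mm tall, standing on the table; bystander. Origin: centre of its underside, z up.
- cup: A cream stone cup, 80 mm across, 75 mm tall; bystander. Origin: centre of its underside, z up.
- water: A water bottle with a red cap, 64 mm across, 190 mm tall; bystander. Origin: centre of its underside, z up.

How it is judged (in metres and radians):
On the way:
1. the flap is tried (pushed in by at least 0.04 rad) with the release slide still at rest (value of joint flap above 0.04 rad and value of joint slide below 0.004 m), for 0.05 s.
At the end, for the whole second after the job is handed in: every bar that is present lies at rest on the inside of the box, below the sill's level (origin under 145 mm above the table); the flap is shut (under 0.06 rad); the slide is back at rest (under 5 mm); the candlestick, cup and bottle stand upright within 6 cm of where they were (x of bar1 in the frame of dropbox between -0.115 and 0.305 m and y of bar1 in the frame of dropbox between -0.12 and 0.12 m and height (world z) of each of bar1, bar2, bar3, bar4, bar5 below 0.145 m and linear speed of each of bar1, bar2, bar3, bar4, bar5 below 0.03 m/s and x of bar2 in the frame of dropbox between -0.115 and 0.305 m and y of bar2 in the frame of dropbox between -0.12 and 0.12 m and x of bar3 in the frame of dropbox between -0.115 and 0.305 m and y of bar3 in the frame of dropbox between -0.12 and 0.12 m and x of bar4 in the frame of dropbox between -0.115 and 0.305 m and y of bar4 in the frame of dropbox between -0.12 and 0.12 m and x of bar5 in the frame of dropbox between -0.115 and 0.305 m and y of bar5 in the frame of dropbox between -0.12 and 0.12 m and value of joint flap below 0.06 rad and value of joint slide below 0.005 m and distance of each of candlestick, cup, water from where it was at the start of the episode below 0.06 m and angle between each of candlestick, cup, water's own z axis and vertical below 0.4 rad); the robot touches nothing.
It fails at once if the candlestick is knocked over or shoved more than 6 cm (distance of candlestick from where it was at the start of the episode above 0.06 m or angle between candlestick's own z axis and vertical above 0.4 rad).
It fails at once if the cup is knocked over or shoved more than 6 cm (distance of cup from where it was at the start of the episode above 0.06 m or angle between cup's own z axis and vertical above 0.4 rad).
It fails at once if the water bottle is knocked over or shoved more than 6 cm (distance of water from where it was at the start of the episode above 0.06 m or angle between water's own z axis and vertical above 0.4 rad).
Of bar1, bar2, bar3, bar4, bar5 only 3 to 5 are there at a start; the rules pass over those that are not, and their reading is None.
At some moment in a run one of bar1, bar2, bar3, bar4, bar5 may be knocked a few centimetres aside while the robot is not near it.
Once in a run the grip may slacken for a moment while it holds something.
It also fails if it takes over 210 s, if anything falls off the work surface, if the arm or the gripper's body presses on something with over 40 N, if the wrist force passes 120 N, or if a joint passes its speed limit or range.

## Working session

There is one attempt and no reset: what is moved stays moved. The work goes in short steps, Python scripts to look and compute and a shell command to move; the robot and the scene stay as the last step left them, time stands still between calls to the robot, and variables do not carry over. Pictures are saved under pics/ and viewed, at most 14 in all, crops included, and the job is handed in when it is done.

```bash
ls; mkdir -p pics
python3 - <<'E'
from station import r
import cv2,numpy as np
s=r.sense();print(s['time_s'],s['tcp_pos'],np.round(s['ee_rot'],3).tolist(),s['wrist_force'])
for n in ['scene','side']:
    c=r.capture(n);cv2.imwrite(f'pics/{n}0.png',c['pixels'][:,:,::-1])
    print(n,np.round(c['K'],1).tolist(),np.round(c['world_from_camera'],3).tolist(),(c['z_map']>0).mean())
E
```

```text
pics
station.py
steer.py
0.0 [ 0.27989415 -0.55814735  0.22145572] [[-0.894, -0.448, -0.001], [-0.448, 0.894, 0.002], [0.0, 0.002, -1.0]] [ 0.45887412 -0.10860074  1.04185654]
scene [[468.3, 0.0, 287.2], [0.0, 468.3, 207.6], [0.0, 0.0, 1.0]] [[-0.89, -0.337, 0.309, 1.032], [0.457, -0.644, 0.613, 0.908], [-0.008, 0.687, 0.727, 1.169], [0.0, 0.0, 0.0, 1.0]] 0.9960204081632653
side [[469.9, 0.0, 284.1], [0.0, 469.9, 205.5], [0.0, 0.0, 1.0]] [[0.96, 0.177, -0.217, 0.273], [-0.28, 0.622, -0.731, -1.022], [0.006, 0.762, 0.647, 1.111], [0.0, 0.0, 0.0, 1.0]] 0.9960034013605442
```

View pics/scene0.png

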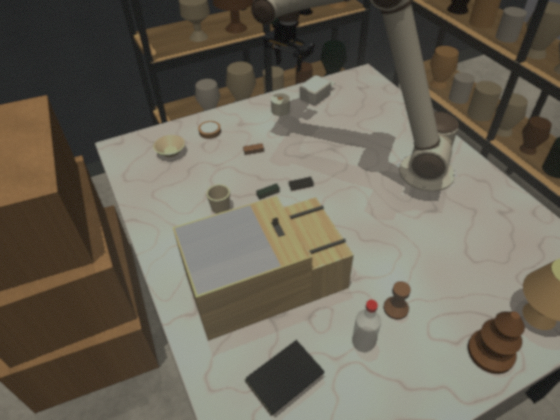

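View pics/side0.png

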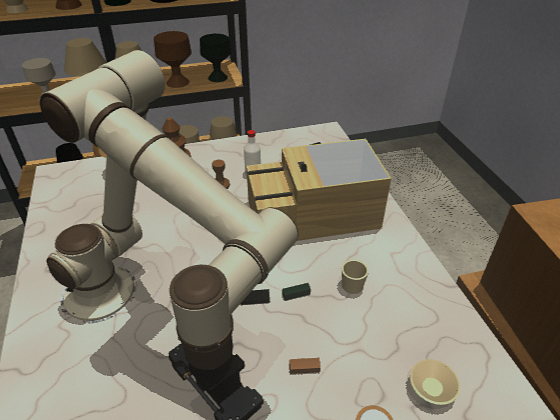

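The scene view shows the brown bar at (253,148), the dark green one at (268,191), the black one at (301,184), the box at about (260,255) and the bottle at (368,325). The side view shows the same bars at (304,366), (296,291) and (255,297). The light blocks near (315,90) in the scene view are still unidentified.

```bash
cat > h.py <<'E'
import numpy as np, cv2
from station import r
def cam(n,save=None):
    c=r.capture(n)
    if save: cv2.imwrite('pics/'+save,c['pixels'][:,:,::-1])
    return c
def ray(c,u,v):
    K=c['K'];T=c['world_from_camera']
    d=np.array([(u-K[0,2])/K[0,0],-(v-K[1,2])/K[1,1],-1.0])
    return T[:3,3],T[:3,:3]@d
def onplane(c,u,v,z):
    o,d=ray(c,u,v);return o+d*(z-o[2])/d[2]
def tri(c1,p1,c2,p2):
    o1,d1=ray(c1,*p1);o2,d2=ray(c2,*p2)
    s=np.linalg.lstsq(np.c_[d1,-d2],o2-o1,rcond=None)[0]
    a,b=o1+s[0]*d1,o2+s[1]*d2
    return (a+b)/2,np.linalg.norm(a-b)
def cloud(c):
    K=c['K'];T=c['world_from_camera'];z=c['z_map']
    v,u=np.mgrid[:z.shape[0],:z.shape[1]]
    P=np.stack([(u-K[0,2])/K[0,0]*z,-(v-K[1,2])/K[1,1]*z,-z],-1)
    return P@T[:3,:3].T+T[:3,3]
def blobs(c,lo=.008,hi=.04,amin=40):
    """raised patches of height lo..hi: centre px, rect, colour"""
    P=cloud(c);m=((P[...,2]>lo)&(P[...,2]<hi)&(c['z_map']>0)).astype(np.uint8)
    n,L,st,ce=cv2.connectedComponentsWithStats(m)
    for i in range(1,n):
        if st[i,4]<amin: continue
        k=L==i;Q=P[k];top=Q[Q[:,2]>np.percentile(Q[:,2],90)-.006]
        (cx,cy),(w,h),a=cv2.minAreaRect((top[:,:2]*1000).astype(np.float32))
        if w<h: w,h,a=h,w,a+90
        print('px',ce[i].round(),'n',st[i,4],'xy',round(cx),round(cy),'size',round(w),round(h),'ang',round(a,1),'ztop',round(np.percentile(Q[:,2],90)*1000,1),'rgb',c['pixels'][k].mean(0).round())
E
python3 - <<'E'
from h import *
for n in ['scene','side']:
    c=cam(n);print(n);blobs(c)
    P=cloud(c)
    for (u,v) in ([(280,103),(315,90),(218,195),(371,305),(401,290),(238,250)] if n=='scene' else [(353,270),(251,134),(219,164),(350,165)]): print(u,v,P[v,u].round(3))
E
```

```text
scene
px [489.  55.] n 791 xy -773 -602 size 1023 29 ang 90.0 ztop 37.5 rgb [39. 37. 34.]
px [333.  25.] n 302 xy -275 -1124 size 441 39 ang 179.7 ztop 37.1 rgb [33. 34. 32.]
px [66. 53.] n 870 xy 1015 -1469 size 631 103 ang 179.5 ztop 36.5 rgb [39. 41. 40.]
px [204.  57.] n 556 xy 424 -1127 size 584 52 ang 177.3 ztop 38.3 rgb [32. 32. 31.]
px [315.  97.] n 185 xy 130 -586 size 138 71 ang 166.9 ztop 36.7 rgb [86. 83. 75.]
px [280. 110.] n 117 xy 313 -576 size 76 38 ang 154.5 ztop 36.3 rgb [91. 87. 76.]
px [209. 129.] n 315 xy 623 -595 size 90 89 ang 52.0 ztop 28.5 rgb [135. 127. 111.]
px [169. 145.] n 408 xy 805 -552 size 114 111 ang 59.9 ztop 37.8 rgb [150. 141. 111.]
px [253. 148.] n 163 xy 516 -403 size 76 39 ang 165.9 ztop 27.1 rgb [106.  87.  69.]
px [ 50. 240.] n 828 xy 1192 -428 size 553 214 ang 59.7 ztop 36.8 rgb [62. 48. 33.]
px [425. 177.] n 689 xy 22 15 size 185 147 ang 128.6 ztop 20.5 rgb [123. 119. 104.]
px [301. 183.] n 228 xy 444 -151 size 88 39 ang 172.3 ztop 23.9 rgb [66. 63. 57.]
px [268. 190.] n 208 xy 567 -168 size 83 31 ang 0.2 ztop 29.2 rgb [66. 70. 60.]
px [219
[... 1732 characters left out ...]
x [354. 274.] n 106 xy 751 -168 size 52 18 ang 150.9 ztop 37.5 rgb [100.  91.  70.]
px [352. 287.] n 127 xy 725 -209 size 64 23 ang 147.5 ztop 36.6 rgb [89. 82. 65.]
px [296. 291.] n 293 xy 565 -172 size 82 30 ang 1.4 ztop 28.9 rgb [47. 54. 45.]
px [258. 296.] n 280 xy 446 -157 size 79 40 ang 171.6 ztop 23.1 rgb [42. 41. 37.]
px [305. 365.] n 409 xy 513 -409 size 78 32 ang 166.1 ztop 25.8 rgb [117.  86.  61.]
px [435. 381.] n 1318 xy 799 -550 size 111 106 ang 175.1 ztop 37.3 rgb [173. 161. 121.]
px [374. 413.] n 412 xy 628 -576 size 86 36 ang 161.8 ztop 27.7 rgb [174. 161. 139.]
353 270 [ 0.75  -0.157  0.035]
251 134 [0.577 0.44  0.191]
219 164 [0.445 0.403 0.107]
350 165 [0.836 0.122 0.219]
```

Run:
```python
from h import *
for n in ['scene','side']:
    c=cam(n);P=cloud(c);ok=(c['z_map']>0)&(P[...,0]>.35)&(P[...,0]<1.1)&(abs(P[...,1]-.1)<.35)
    for lo,hi in [(.153,.163),(.166,.173),(.205,.222),(.228,.242)]:
        Q=P[ok&(P[...,2]>lo)&(P[...,2]<hi)]
        if len(Q)<5: print(n,lo,len(Q));continue
        m=(ok&(P[...,2]>lo)&(P[...,2]<hi)).astype(np.uint8)
        k,L,st,ce=cv2.connectedComponentsWithStats(m)
        for i in np.argsort(-st[1:,4])[:3]+1:
            if st[i,4]<8: continue
            q=P[L==i];rc=cv2.minAreaRect((q[:,:2]*1000).astype(np.float32))
            print(n,lo,st[i,4],np.round(ce[i]),np.round(rc[0]),np.round(rc[1]),round(rc[2],2),'z',np.median(q[:,2]).round(4), cv2.boxPoints(rc).round().tolist())
c=cam('scene');cv2.imwrite('pics/box.png',cv2.resize(c['pixels'][180:330,170:360,::-1],None,fx=4,fy=4,interpolation=2))
```

```text
scene 0.153 1017 [316. 229.] [568. 166.] [127. 106.] 85.37 z 0.1607 [[510.0, 108.0], [615.0, 99.0], [625.0, 225.0], [520.0, 234.0]]
scene 0.153 813 [307. 267.] [737. 258.] [ 54. 430.] 86.46 z 0.16 [[521.0, 245.0], [950.0, 218.0], [954.0, 272.0], [524.0, 298.0]]
scene 0.153 263 [302. 206.] [560.  72.] [ 39. 105.] 86.27 z 0.1606 [[507.0, 56.0], [612.0, 49.0], [614.0, 88.0], [509.0, 94.0]]
scene 0.166 121 [328. 245.] [575. 241.] [ 14. 108.] 85.73 z 0.1705 [[520.0, 238.0], [628.0, 229.0], [629.0, 244.0], [521.0, 252.0]]
scene 0.166 109 [245. 291.] [831. 273.] [  6. 165.] 85.6 z 0.1698 [[748.0, 276.0], [913.0, 263.0], [913.0, 269.0], [749.0, 282.0]]
scene 0.166 102 [307. 211.] [564. 104.] [ 15. 107.] 84.56 z 0.1699 [[509.0, 102.0], [616.0, 92.0], [618.0, 106.0], [511.0, 117.0]]
scene 0.205 8599 [239. 246.] [792. 155.] [248. 307.] 85.87 z 0.2169 [[630.0, 42.0], [936.0, 20.0], [954.0, 267.0], [647.0, 289.0]]
scene 0.228 33 [275. 220.] [685. 145.] [15. 15.] 79.81 z 0.2364 [[676.0, 139.0], [691.0, 137.0], [694.0, 151.0], [679.0, 154.0]]
side 0.153 1590 [282. 188.] [729. 157.] [248. 431.] 85.27 z 0.16 [[504.0, 51.0], [934.0, 15.0], [955.0, 262.0], [525.0, 298.0]]
side 0.153 8 [252. 140.] [580. 443.] [11. 19.] 88.49 z 0.1609 [[570.0, 437.0], [590.0, 437.0], [590.0, 448.0], [571.0, 449.0]]
side 0.166 102 [273. 195.] [571. 101.] [ 18. 121.] 86.84 z 0.1691 [[510.0, 95.0], [631.0, 88.0], [632.0, 106.0], [511.0, 113.0]]
side 0.166 86 [268. 170.] [589. 237.] [ 19. 130.] 86.46 z 0.1697 [[523.0, 231.0], [653.0, 223.0], [654.0, 242.0], [524.0, 250.0]]
side 0.166 71 [315. 199.] [692.  41.] [ 15. 124.] 80.57 z 0.17 [[629.0, 44.0], [752.0, 24.0], [755.0, 38.0], [632.0, 59.0]]
side 0.205 4156 [335. 165.] [793. 153.] [252. 308.] 85.4 z 0.2166 [[629.0, 39.0], [936.0, 15.0], [956.0, 266.0], [649.0, 291.0]]
side 0.228 21 [304. 166.] [682. 140.] [14. 16.] 89.84 z 0.2353 [[674.0, 132.0], [690.0, 132.0], [690.0, 147.0], [674.0, 147.0]]
```

View pics/box.png

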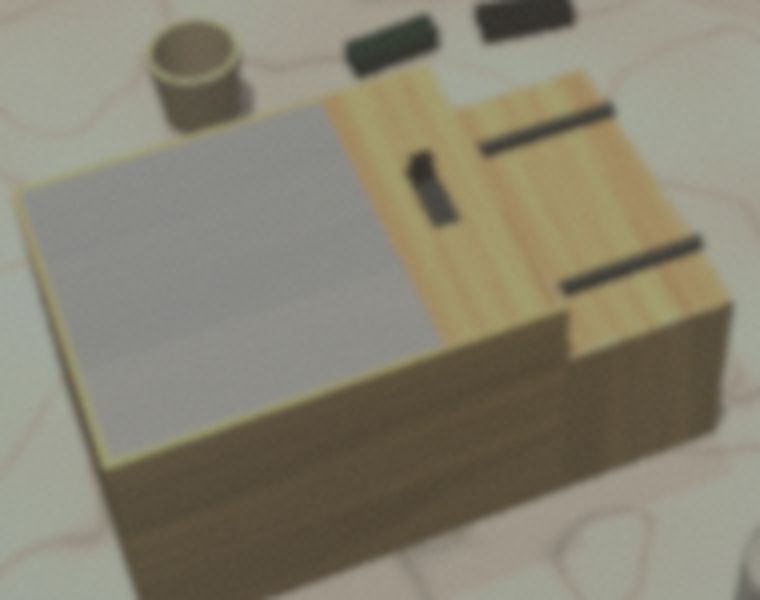

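The crop shows the box with its open sill between the lips, lying toward the robot, and the black thumb piece at about (420,165). From the depth data the box origin is at about (0.642, 0.165) with a yaw of -4.3°. Next I move over the brown bar and look again.

```bash
cat >> h.py <<'E'
BO=np.array([.642,.165]);BY=-4.3
def box(x,y):
    a=np.radians(BY);R=np.array([[np.cos(a),-np.sin(a)],[np.sin(a),np.cos(a)]])
    return BO+R@[x,y]
def go(x,y,z,yaw):
    """print shift/turn in tool axes from the present pose to a down-pointing pose, tool x along yaw (mod 180)"""
    from scipy.spatial.transform import Rotation as Ro
    s=r.sense();R=np.array(s['ee_rot']);a=np.degrees(np.arctan2(R[1,0],R[0,0]))
    d=(yaw-a+90)%180-90;t=np.radians(a+d)
    G=np.array([[np.cos(t),np.sin(t),0],[np.sin(t),-np.cos(t),0],[0,0,-1]])
    dp=R.T@(np.array([x,y,z])-s['tcp_pos']);rv=Ro.from_matrix(R.T@G).as_rotvec(degrees=True)
    print('d',dp.round(4),'rv',rv.round(1),'rows',np.ceil(max(np.linalg.norm(dp)/.05,np.linalg.norm(rv)/8.59)))
E
python3 -c "
from h import *
go(.50,-.36,.25,-14)"
```

```text
d [-0.2856  0.079  -0.0277] rv [ 0.  -0.  40.6] rows 6.0
```

```bash
python3 steer.py '[[1,-0.286,0.079,-0.028,0,0,40.6],[1,-0.286,0.079,-0.028,0,0,40.6],[1,-0.286,0.079,-0.028,0,0,40.6],[1,-0.286,0.079,-0.028,0,0,40.6],[1,-0.286,0.079,-0.028,0,0,40.6],[1,-0.286,0.079,-0.028,0,0,40.6],[1,-0.286,0.079,-0.028,0,0,40.6],[1,-0.286,0.079,-0.028,0,0,40.6]]'
python3 - <<'E'
from h import *
c=cam('wrist','w1.png');print(np.round(c['K'],1).tolist(),np.round(c['world_from_camera'],3).tolist());blobs(c,amin=200)
c=cam('scene','scene1.png');blobs(c,amin=80)
c=cam('side','side1.png');print('side');blobs(c,amin=80)
E
```

```text
time_s: 1.15
tcp_pos: [0.5017, -0.3585, 0.2505]
ee_rot: [[-0.971, 0.238, 0.0], [0.238, 0.971, 0.0], [-0.0, 0.0, -1.0]]
wrist_force: [0.0, 0.3, -0.0]
gripper_width: 0.999
gripper_force: 0.0
[[330.2, 0.0, 283.6], [0.0, 330.2, 209.4], [0.0, 0.0, 1.0]] [[0.239, -0.936, -0.259, 0.431], [0.971, 0.23, 0.063, -0.341], [0.0, -0.266, 0.964, 0.412], [0.0, 0.0, 0.0, 1.0]]
px [52. 61.] n 1389 xy 310 -576 size 77 30 ang 156.9 ztop 37.3 rgb [55. 49. 38.]
px [447.  85.] n 2878 xy 442 -152 size 86 37 ang 169.3 ztop 20.2 rgb [38. 36. 32.]
px [446. 193.] n 1808 xy 564 -169 size 82 26 ang 1.1 ztop 26.3 rgb [40. 48. 37.]
px [248. 197.] n 1606 xy 513 -406 size 78 30 ang 167.3 ztop 23.2 rgb [120.  78.  45.]
px [503.  63.] n 653 xy -776 -465 size 743 29 ang 90.4 ztop 37.4 rgb [40. 39. 35.]
px [67. 52.] n 896 xy 1005 -1500 size 639 122 ang 170.4 ztop 36.9 rgb [40. 41. 41.]
px [194.  60.] n 445 xy 484 -1126 size 462 40 ang 179.3 ztop 37.8 rgb [32. 33. 32.]
px [315.  97.] n 189 xy 131 -583 size 138 64 ang 168.7 ztop 37.4 rgb [91. 87. 79.]
px [280. 110.] n 118 xy 313 -575 size 76 30 ang 157.1 ztop 37.0 rgb [97.
[... 1963 characters left out ...]
5 ztop 36.9 rgb [87. 74. 51.]
px [525. 309.] n 862 xy 1171 -398 size 342 10 ang 85.2 ztop 36.6 rgb [47. 34. 21.]
px [101. 299.] n 1436 xy 1 -33 size 142 80 ang 7.8 ztop 30.2 rgb [131. 127. 110.]
px [354. 273.] n 108 xy 752 -167 size 52 19 ang 150.5 ztop 38.0 rgb [102.  92.  71.]
px [352. 287.] n 131 xy 725 -209 size 66 25 ang 147.1 ztop 37.5 rgb [91. 83. 66.]
px [255. 296.] n 349 xy 442 -156 size 85 40 ang 169.9 ztop 23.0 rgb [44. 43. 39.]
px [305. 365.] n 415 xy 513 -409 size 78 32 ang 166.9 ztop 26.1 rgb [110.  81.  57.]
px [435. 381.] n 1308 xy 801 -552 size 109 105 ang 54.4 ztop 37.2 rgb [177. 165. 125.]
px [374. 413.] n 413 xy 629 -576 size 86 37 ang 163.2 ztop 27.3 rgb [178. 165. 142.]
```

```bash
python3 -c "
from h import *
go(.513,-.406,.08,-12.7);go(.513,-.406,.006,-12.7)"
```

```text
d [-0.0244 -0.0408  0.1703] rv [ 0.  -0.  -1.3] rows 4.0
d [-0.0244 -0.0408  0.2443] rv [ 0.  -0.  -1.3] rows 5.0
```

```bash
python3 steer.py '[[1,-0.024,-0.041,0.10,0,0,-1.3],[1,-0.024,-0.041,0.10,0,0,-1.3],[1,-0.024,-0.041,0.17,0,0,-1.3],[1,-0.024,-0.041,0.17,0,0,-1.3],[1,-0.024,-0.041,0.21,0,0,-1.3],[1,-0.024,-0.041,0.244,0,0,-1.3],[1,-0.024,-0.041,0.244,0,0,-1.3],[1,-0.024,-0.041,0.244,0,0,-1.3]]' ;  python3 steer.py '[[0,0,0,0,0,0,0],[0,0,0,0,0,0,0],[0,0,0,0,0,0,0],[0,0,0,0,0,0,0],[0,0,0,0,0,0,0],[0,0,0,0,0,0,0],[0,0,0,0,0,0,0]]'
```

```text
time_s: 2.1
tcp_pos: [0.5126, -0.4065, 0.0064]
ee_rot: [[-0.975, 0.221, -0.001], [0.221, 0.975, 0.0], [0.001, 0.0, -1.0]]
wrist_force: [-0.2, -0.3, -0.1]
gripper_width: 0.999
gripper_force: 0.0
time_s: 2.8
tcp_pos: [0.5138, -0.4053, 0.0065]
ee_rot: [[-0.976, 0.219, -0.0], [0.219, 0.976, 0.0], [0.0, 0.0, -1.0]]
wrist_force: [0.0, 0.2, 0.5]
gripper_width: 0.447
gripper_force: 0.0
```

```bash
python3 steer.py '[[0,0,0,0,0,0,0],[0,0,0,0,0,0,0],[0,0,0,0,0,0,0],[0,0,0,-0.04,0,0,0],[0,0,0,-0.09,0,0,0],[0,0,0,-0.14,0,0,0],[0,0,0,-0.19,0,0,0],[0,0,0,-0.235,0,0,0]]'; python3 -c "
from h import *
p=box(-62,0)if 0 else box(-.062,0);print(p);go(*p,.26,BY);go(*p,.171,BY)"
```

```text
time_s: 3.6
tcp_pos: [0.5136, -0.4052, 0.2441]
ee_rot: [[-0.976, 0.219, 0.001], [0.219, 0.976, -0.0], [-0.001, -0.0, -1.0]]
wrist_force: [0.3, -0.7, -1.3]
gripper_width: 0.34
gripper_force: 30.0
[0.58017452 0.16964868]
d [ 0.0611  0.5755 -0.0161] rv [-0.   0.1 -8.4] rows 12.0
d [0.0611 0.5755 0.0729] rv [-0.   0.1 -8.4] rows 12.0
```

```bash
python3 steer.py '[[0,0.005,0.05,-0.016,0,0,-2],[0,0.01,0.1,-0.016,0,0,-3],[0,0.02,0.15,-0.016,0,0,-4],[0,0.025,0.2,-0.016,0,0,-6],[0,0.03,0.25,-0.016,0,0,-8.4],[0,0.035,0.3,-0.016,0,0,-8.4],[0,0.04,0.35,-0.016,0,0,-8.4],[0,0.045,0.39,-0.016,0,0,-8.4]]'; python3 -c "
from h import *
p=box(-.062,0);go(*p,.26,BY);go(*p,.169,BY)"
```

```text
time_s: 4.4
tcp_pos: [0.555, -0.0127, 0.2573]
ee_rot: [[-0.997, 0.074, -0.0], [0.074, 0.997, 0.0], [0.0, 0.0, -1.0]]
wrist_force: [1.1, -0.8, -1.3]
gripper_width: 0.341
gripper_force: 30.0
d [-0.0116  0.1837 -0.0026] rv [ 0.  -0.   0.1] rows 4.0
d [-0.0117  0.1837  0.0884] rv [ 0.  -0.   0.1] rows 5.0
```

```bash
python3 steer.py '[[0,-0.004,0.05,0,0,0,0],[0,-0.008,0.1,0,0,0,0],[0,-0.012,0.15,0,0,0,0],[0,-0.012,0.184,0.01,0,0,0],[0,-0.012,0.184,0.05,0,0,0],[0,-0.012,0.184,0.08,0,0,0],[0,-0.012,0.184,0.088,0,0,0],[0,-0.012,0.184,0.088,0,0,0]]'; python3 steer.py '[[0,0,0,0,0,0,0],[0.6,0,0,0,0,0,0],[0.6,0,0,0,0,0,0],[0.6,0,0,0,0,0,0],[0.6,0,0,0,0,0,0],[0.6,0,0,-0.03,0,0,0],[0.6,0,0,-0.055,0,0,0]]'
python3 - <<'E'
from h import *
go(*box(-.062,0),.169,BY)
c=cam('wrist','w2.png');P=cloud(c)
E
```

```text
time_s: 5.2
tcp_pos: [0.5807, 0.1673, 0.169]
ee_rot: [[-0.997, 0.074, -0.002], [0.074, 0.997, -0.001], [0.002, -0.001, -1.0]]
wrist_force: [-0.2, 0.3, -1.0]
gripper_width: 0.344
gripper_force: 30.0
time_s: 5.9
tcp_pos: [0.5811, 0.1673, 0.2252]
ee_rot: [[-0.997, 0.074, -0.0], [0.074, 0.997, -0.001], [0.0, -0.001, -1.0]]
wrist_force: [0.7, 1.0, 0.6]
gripper_width: 0.598
gripper_force: 0.0
d [0.0011 0.0023 0.0562] rv [-0. -0.  0.] rows 2.0
```

View pics/w2.png

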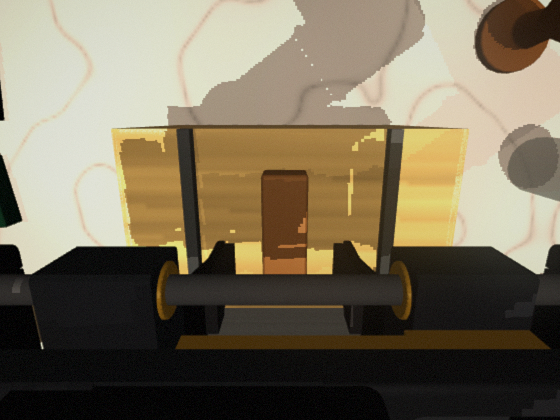

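The wrist view shows the brown bar centred between the lips (bar at column 284, lips at 187 and 394) and straight. Next I retreat behind it, close the fingers and push.

```bash
python3 steer.py '[[0,0.04,0.002,-0.02,0,0,0],[0,0.068,0.002,-0.02,0,0,0],[0,0.068,0.002,-0.02,0,0,0],[0,0.068,0.002,0,0,0,0],[0,0.068,0.002,0,0,0,0],[0,0.068,0.002,0.03,0,0,0],[0,0.068,0.002,0.053,0,0,0],[0,0.068,0.002,0.053,0,0,0]]'; python3 steer.py '[[0,-0.01,0,0,0,0,0],[0,-0.02,0,0,0,0,0],[0,-0.03,0,0,0,0,0],[0,-0.035,0,0,0,0,0],[0,-0.035,0,0,0,0,0]]'; python3 -c "
from h import *
go(*box(-.01,0),.172,BY)"
```

```text
time_s: 6.75
tcp_pos: [0.512, 0.1734, 0.1686]
ee_rot: [[-0.997, 0.075, -0.006], [0.075, 0.997, -0.004], [0.006, -0.004, -1.0]]
wrist_force: [-0.4, -0.0, 0.4]
gripper_width: 0.025
gripper_force: 0.0
time_s: 7.25
tcp_pos: [0.5496, 0.172, 0.1718]
ee_rot: [[-0.997, 0.075, 0.001], [0.075, 0.997, 0.0], [-0.001, 0.001, -1.0]]
wrist_force: [-0.4, 1.1, -0.4]
gripper_width: 0.01
gripper_force: 0.0
d [-0.0827 -0.     -0.0001] rv [ 0.   0.1 -0. ] rows 2.0
```

```bash
for i in 1; do python3 steer.py '[[0,-0.005,0,0,0,0,0],[0,-0.01,0,0,0,0,0],[0,-0.01,0,0,0,0,0]]'|grep -E "tcp|force"; done; python3 steer.py '[[0,-0.003,0,0,0,0,0],[0,-0.003,0,0,0,0,0]]'|grep -E "tcp|force";python3 steer.py '[[0,-0.003,0,0,0,0,0],[0,-0.003,0,0,0,0,0]]'|grep -E "tcp|force"
```

```text
tcp_pos: [0.5589, 0.1713, 0.1716]
wrist_force: [-0.7, -0.9, -0.9]
gripper_force: 0.0
tcp_pos: [0.5614, 0.171, 0.1715]
wrist_force: [-0.1, 0.4, -0.3]
gripper_force: 0.2
tcp_pos: [0.5628, 0.1706, 0.1714]
wrist_force: [-5.2, -0.2, 3.1]
gripper_force: 2.7
```

```bash
python3 steer.py '[[0,-0.003,0,0,0,0,0],[0,-0.003,0,0,0,0,0]]'|grep -E "tcp|force";python3 steer.py '[[0,-0.002,0,0,0,0,0],[0,-0.002,0,0,0,0,0]]'|grep -E "tcp|force"
```

```text
tcp_pos: [0.5634, 0.1701, 0.1714]
wrist_force: [-11.6, 1.7, 6.6]
gripper_force: 6.0
tcp_pos: [0.5637, 0.1699, 0.1714]
wrist_force: [-16.2, 2.5, 10.9]
gripper_force: 8.3
```

The flap stops dead: the force climbs to 16 N over less than 1 mm of travel, so the catch is on. Next is the slide.

```bash
python3 steer.py '[[0,0.015,0,0,0,0,0],[0,0.015,0,-0.04,0,0,0],[0,0.015,0,-0.09,0,0,0],[0,0.015,0,-0.09,0,0,0]]'|grep -E "tcp|force"
python3 - <<'E'
from h import *
go(*box(.045,-.06),.262,BY);go(*box(.045,-.06),.223,BY)
c=cam('scene');P=cloud(c);m=(P[...,2]>.228)&(P[...,2]<.242)&(abs(P[...,0]-.685)<.03)&(abs(P[...,1]-.145)<.03)
print(P[m].min(0),P[m].max(0),P[m].mean(0),box(.045,-.02))
cv2.imwrite('pics/s2.png',cv2.resize(c['pixels'][180:290,200:360,::-1],None,fx=4,fy=4))
E
```

```text
tcp_pos: [0.5583, 0.1729, 0.2699]
wrist_force: [1.0, -0.2, -0.2]
gripper_force: 0.0
d [-0.1288 -0.0619  0.0094] rv [0.4 0.9 0.1] rows 3.0
d [-0.1282 -0.0622  0.0484] rv [0.4 0.9 0.1] rows 4.0
[0.67703477 0.13759751 0.22807007] [0.69236845 0.15362692 0.24134014] [0.6852899  0.14577103 0.23492039] [0.68537376 0.14168225]
```

View pics/s2.png

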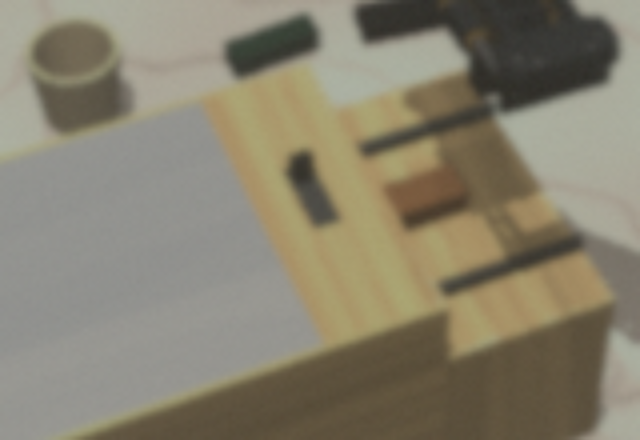

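The bar is at the flap with the thumb piece at rest, at (300,168) in this crop.

```bash
python3 steer.py '[[0,-0.04,-0.062,0,0,0,0],[0,-0.08,-0.062,0.009,0,0,0],[0,-0.128,-0.062,0.009,0,0,0],[0,-0.128,-0.062,0.03,0,0,0],[0,-0.128,-0.062,0.047,0,0,0],[0,-0.128,-0.062,0.047,0,0,0]]'; python3 -c "
from h import *
go(*box(.045,-.041),.223,BY);go(*box(.045,-.017),.223,BY)"
```

```text
time_s: 9.4
tcp_pos: [0.6794, 0.0995, 0.2165]
ee_rot: [[-0.997, 0.074, 0.005], [0.074, 0.997, -0.001], [-0.005, -0.001, -1.0]]
wrist_force: [1.1, -2.0, 6.7]
gripper_width: 0.004
gripper_force: 3.7
d [-0.0029  0.0215 -0.0065] rv [-0.1  0.3  0.1] rows 1.0
d [-0.0029  0.0455 -0.0065] rv [-0.1  0.3  0.1] rows 1.0
```

```bash
python3 steer.py '[[0,-0.003,0,-0.006,0,0,0],[0,-0.003,0.01,-0.006,0,0,0],[0,-0.003,0.018,-0.006,0,0,0],[0,-0.003,0.018,-0.006,0,0,0]]'|grep -E "tcp|force";python3 steer.py '[[0,0,0.008,0,0,0,0],[0,0,0.014,0,0,0,0],[0,0,0.014,0,0,0,0]]'|grep -E "tcp|force";python3 steer.py '[[0,0,0.005,0,0,0,0],[0,0,0.005,0,0,0,0]]'|grep -E "tcp|force"
```

```text
tcp_pos: [0.6813, 0.1194, 0.2194]
wrist_force: [0.3, 0.1, -0.4]
gripper_force: 0.0
tcp_pos: [0.6825, 0.1326, 0.2201]
wrist_force: [0.9, 0.0, -0.3]
gripper_force: 0.4
tcp_pos: [0.6829, 0.1371, 0.2203]
wrist_force: [-0.1, -1.1, -0.6]
gripper_force: 0.5
```

```bash
for k in 1; do python3 steer.py '[[0,0,0.008,0,0,0,0],[0,0,0.008,0,0,0,0]]'|grep -E "tcp|force";python3 steer.py '[[0,0,0.004,0,0,0,0],[0,0,0.004,0,0,0,0]]'|grep -E "tcp|wrist_force";python3 steer.py '[[0,0,0.004,0,0,0,0],[0,0,0.004,0,0,0,0]]'|grep -E "tcp|wrist_force"; done
python3 - <<'E'
from h import *
c=cam('scene');cv2.imwrite('pics/s3.png',cv2.resize(c['pixels'][180:290,200:360,::-1],None,fx=4,fy=4))
E
```

```text
tcp_pos: [0.6835, 0.1451, 0.2204]
wrist_force: [-0.5, -2.0, 0.2]
gripper_force: 0.9
tcp_pos: [0.6838, 0.1489, 0.2204]
wrist_force: [-0.9, -1.7, -0.1]
tcp_pos: [0.6841, 0.1524, 0.2205]
wrist_force: [-1.0, -4.1, -1.2]
```

View pics/s3.png

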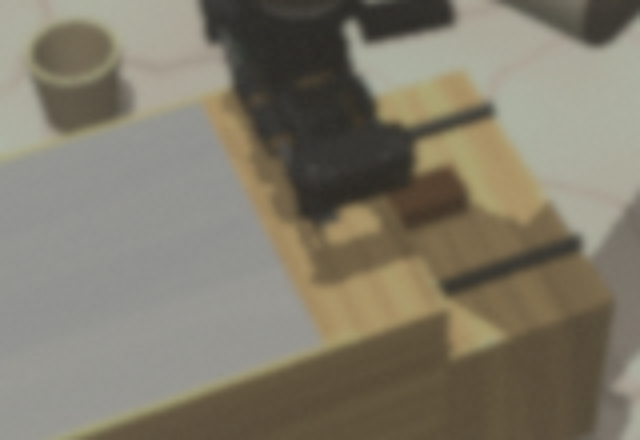

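The fingers have carried the thumb piece near the end of its slot, at (320,220). I push on until the hard stop.

```bash
python3 steer.py '[[0,0,0.004,0,0,0,0],[0,0,0.004,0,0,0,0]]'|grep -E "tcp|wrist_force";python3 steer.py '[[0,0,0.003,0,0,0,0],[0,0,0.003,0,0,0,0]]'|grep -E "tcp|wrist_force"
```

```text
tcp_pos: [0.684, 0.1527, 0.2205]
wrist_force: [-0.9, -12.3, -0.4]
tcp_pos: [0.684, 0.153, 0.2206]
wrist_force: [-0.6, -19.0, 0.4]
```

Hard stop reached. I retreat, check that the slide springs back, and go behind the bar again.

```bash
python3 steer.py '[[0,0,-0.035,0,0,0,0],[0,0,-0.055,0,0,0,0],[0,0,-0.055,-0.04,0,0,0],[0,0.05,-0.03,-0.04,0,0,0],[0,0.10,0,-0.04,0,0,0],[0,0.145,0.015,-0.04,0,0,0],[0,0.145,0.015,-0.04,0,0,0]]'
python3 - <<'E'
from h import *
go(*box(-.1,0),.26,BY);go(*box(-.1,0),.172,BY)
c=cam('scene');P=cloud(c);m=(P[...,2]>.228)&(P[...,2]<.242)&(abs(P[...,0]-.685)<.03)&(abs(P[...,1]-.145)<.04)
print(P[m].mean(0),m.sum())
E
```

```text
time_s: 12.05
tcp_pos: [0.5382, 0.1881, 0.262]
ee_rot: [[-0.997, 0.071, 0.002], [0.071, 0.997, 0.004], [-0.002, 0.004, -1.0]]
wrist_force: [1.2, 0.6, 1.7]
gripper_width: 0.003
gripper_force: 0.0
d [-0.0052 -0.0152  0.0019] rv [0.2 0.1 0.2] rows 1.0
d [-0.005  -0.0156  0.0899] rv [0.2 0.1 0.2] rows 2.0
[0.68492379 0.14538151 0.23479656] 35
```

The slide is back at rest. Next: lower behind the bar and push it through.

```bash
python3 steer.py '[[0,-0.003,-0.016,0.04,0.2,0,0.2],[0,-0.003,-0.016,0.089,0.2,0,0.2],[0,-0.003,-0.016,0.089,0.2,0,0.2]]'|grep tcp;  python3 steer.py '[[0,-0.015,0,0,0,0,0],[0,-0.025,0,0,0,0,0],[0,-0.03,0,0,0,0,0],[0,-0.034,0,0,0,0,0]]'|grep -E "tcp|wrist_force"; python3 -c "
from h import *
go(*box(-.01,0),.172,BY)"
```

```text
tcp_pos: [0.5399, 0.1676, 0.1655]
tcp_pos: [0.5778, 0.1669, 0.1728]
wrist_force: [-2.9, 0.4, 2.6]
d [-0.0542  0.0031  0.0008] rv [-0.2  0.  -0.2] rows 2.0
```

```bash
python3 steer.py '[[0,-0.01,0,0,0,0,0],[0,-0.02,0.001,0,0,0,0],[0,-0.03,0.002,0,0,0,0],[0,-0.038,0.002,0,0,0,0]]'|grep -E "tcp|wrist_force"; python3 steer.py '[[0,-0.008,0,0,0,0,0],[0,-0.014,0,0,0,0,0],[0,-0.014,0,0,0,0,0]]'|grep -E "tcp|wrist_force"
python3 - <<'E'
from h import *
c=cam('scene');cv2.imwrite('pics/s4.png',cv2.resize(c['pixels'][150:330,170:360,::-1],None,fx=3,fy=3))
E
```

```text
tcp_pos: [0.6166, 0.1659, 0.1716]
wrist_force: [-1.2, -0.6, 0.4]
tcp_pos: [0.6286, 0.1647, 0.1711]
wrist_force: [-3.3, 1.0, 0.8]
```

View pics/s4.png

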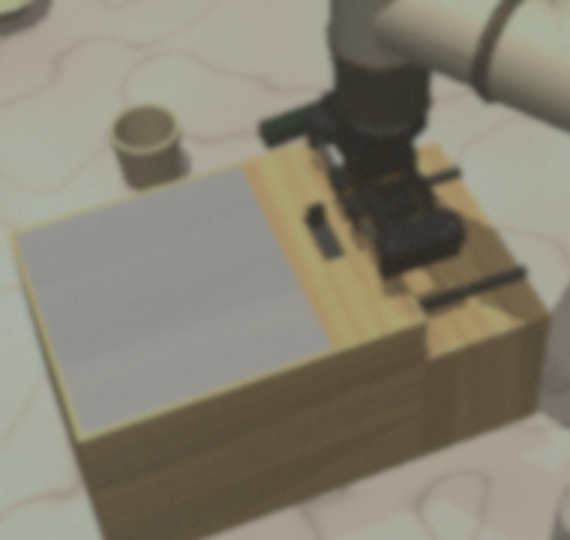

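The bar has gone from the sill, with the fingers at the wall. I press slightly more, then back off and look. The next target is the black bar.

```bash
python3 steer.py '[[0,-0.002,0,0,0,0,0],[0,-0.002,0,0,0,0,0]]'|grep -E "tcp|wrist_force"; python3 steer.py '[[0.6,0.03,0,0,0,0,0],[0.6,0.05,0,-0.04,0,0,0],[0.6,0.07,-0.03,-0.08,0,0,0],[0.6,0.08,-0.08,-0.08,0,0,0],[0.6,0.1,-0.13,-0.08,0,0,0],[0.6,0.12,-0.18,-0.08,0,0,0],[0.6,0.14,-0.22,-0.08,0,0,0]]'|grep tcp
python3 - <<'E'
from h import *
c=cam('scene')
cv2.imwrite('pics/s5.png',cv2.resize(c['pixels'][150:330,170:360,::-1],None,fx=3,fy=3))
c=cam('wrist');blobs(c,amin=200)
E
```

```text
tcp_pos: [0.6286, 0.1646, 0.1711]
wrist_force: [-7.7, 1.6, 3.6]
tcp_pos: [0.4769, -0.0403, 0.2527]
px [194. 161.] n 2266 xy 442 -152 size 86 36 ang 169.4 ztop 20.3 rgb [29. 28. 25.]
px [441. 210.] n 1639 xy 519 155 size 237 76 ang 105.7 ztop 37.1 rgb [69. 55. 35.]
px [192. 248.] n 1026 xy 553 -169 size 58 26 ang 1.2 ztop 26.2 rgb [22. 42. 27.]
```

View pics/s5.png

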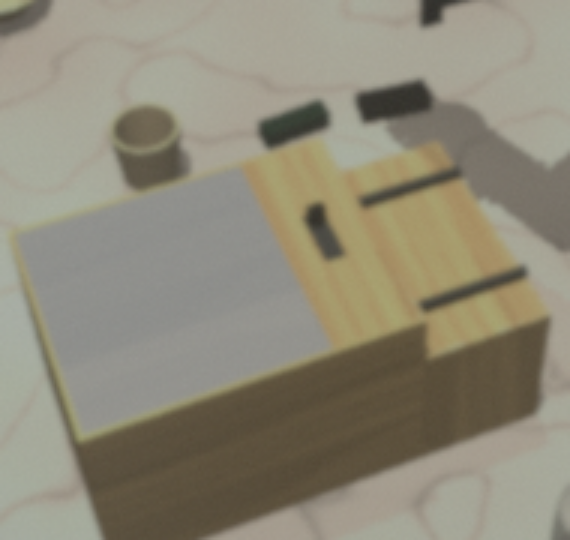

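The sill is empty, so the brown bar is in. Next I grasp the black bar at (0.442, -0.152).

```bash
python3 -c "
from h import *
go(.442,-.152,.006,-10.6)"
```

```text
d [ 0.0239 -0.1112  0.2474] rv [-0.2  0.1  5.9] rows 6.0
```

```bash
python3 steer.py '[[0.75,0.01,-0.05,0,0,0,3],[0.75,0.02,-0.1,0.02,0,0,5.9],[0.75,0.024,-0.111,0.06,0,0,5.9],[0.75,0.024,-0.111,0.11,0,0,5.9],[0.75,0.024,-0.111,0.16,0,0,5.9],[0.75,0.024,-0.111,0.21,0,0,5.9],[0.75,0.024,-0.111,0.247,0,0,5.9],[0.75,0.024,-0.111,0.247,0,0,5.9]]'; python3 steer.py '[[0,0,0,0,0,0,0],[0,0,0,0,0,0,0],[0,0,0,0,0,0,0],[0,0,0,0,0,0,0],[0,0,0,0,0,0,0],[0,0,0,0,0,0,0],[0,0,0,0,0,0,0]]'
```

```text
time_s: 15.35
tcp_pos: [0.4453, -0.1482, 0.003]
ee_rot: [[-0.984, 0.178, -0.003], [0.179, 0.984, -0.004], [0.002, -0.005, -1.0]]
wrist_force: [-0.1, -0.6, 0.6]
gripper_width: 0.751
gripper_force: 0.0
time_s: 16.05
tcp_pos: [0.445, -0.1484, 0.0064]
ee_rot: [[-0.984, 0.18, 0.001], [0.18, 0.984, -0.004], [-0.001, -0.003, -1.0]]
wrist_force: [-0.9, -0.6, 5.1]
gripper_width: 0.41
gripper_force: 30.0
```

```bash
python3 steer.py '[[0,0,0,-0.04,0,0,0],[0,0,0,-0.09,0,0,0],[0,0,0,-0.14,0,0,0],[0,0,0,-0.19,0,0,0],[0,0,0,-0.24,0,0,0],[0,0,0,-0.25,0,0,0],[0,0,0,-0.25,0,0,0]]'; python3 -c "
from h import *
go(*box(-.066,0),.26,BY)"
```

```text
time_s: 16.75
tcp_pos: [0.4451, -0.1471, 0.257]
ee_rot: [[-0.984, 0.18, 0.004], [0.18, 0.984, -0.003], [-0.004, -0.002, -1.0]]
wrist_force: [-0.1, 0.5, -3.4]
gripper_width: 0.41
gripper_force: 30.0
d [-0.0718  0.3355 -0.0033] rv [-0.1  0.2 -6.1] rows 7.0
```

```bash
python3 steer.py '[[0,-0.01,0.048,-0.003,0,0,-2],[0,-0.02,0.096,-0.003,0,0,-4],[0,-0.03,0.144,-0.003,0,0,-6.1],[0,-0.04,0.192,-0.003,0,0,-6.1],[0,-0.05,0.24,-0.003,0,0,-6.1],[0,-0.06,0.288,-0.003,0,0,-6.1],[0,-0.072,0.335,-0.003,0,0,-6.1],[0,-0.072,0.335,-0.003,0,0,-6.1]]'; python3 -c "
from h import *
go(*box(-.066,0),.170,BY)"
```

```text
time_s: 17.55
tcp_pos: [0.5761, 0.1738, 0.2519]
ee_rot: [[-0.998, 0.07, -0.007], [0.07, 0.998, -0.005], [0.006, -0.006, -1.0]]
wrist_force: [-1.0, -1.5, -3.6]
gripper_width: 0.406
gripper_force: 30.0
d [-0.0008 -0.0034  0.0819] rv [-0.3 -0.4  0.3] rows 2.0
```

```bash
python3 steer.py '[[0,0,-0.003,0.04,0,0,0],[0,0,-0.003,0.07,0,0,0],[0,0,-0.003,0.08,0,0,0],[0,0,-0.003,0.08,0,0,0]]'|grep -E "tcp|force|width"; python3 -c "
from h import *
go(*box(-.066,0),.168,BY)"
```

```text
tcp_pos: [0.5738, 0.1647, 0.1741]
wrist_force: [0.3, -0.1, -1.9]
gripper_width: 0.408
gripper_force: 30.0
d [-0.002   0.0054  0.006 ] rv [-0.4 -0.4  0. ] rows 1.0
```

```bash
python3 steer.py '[[0,-0.002,0.004,0.006,0,0,0],[0,-0.002,0.004,0.006,0,0,0],[0.65,-0.002,0.004,0.006,0,0,0],[0.65,-0.002,0.004,0.006,0,0,0],[0.65,-0.002,0.004,0.006,0,0,0],[0.65,-0.002,0.004,0.006,0,0,0],[0.65,-0.002,0.004,-0.04,0,0,0],[0.65,-0.002,0.004,-0.06,0,0,0]]'
python3 - <<'E'
from h import *
go(*box(-.135,0),.25,BY)
c=cam('scene')
cv2.imwrite('pics/s6.png',cv2.resize(c['pixels'][150:330,170:360,::-1],None,fx=3,fy=3))
E
```

```text
time_s: 18.75
tcp_pos: [0.5792, 0.1702, 0.2412]
ee_rot: [[-0.997, 0.074, 0.005], [0.074, 0.997, -0.003], [-0.005, -0.002, -1.0]]
wrist_force: [0.3, 0.1, 1.0]
gripper_width: 0.652
gripper_force: 0.0
d [ 0.072  -0.0004 -0.0091] rv [-0.1  0.3  0.1] rows 2.0
```

View pics/s6.png

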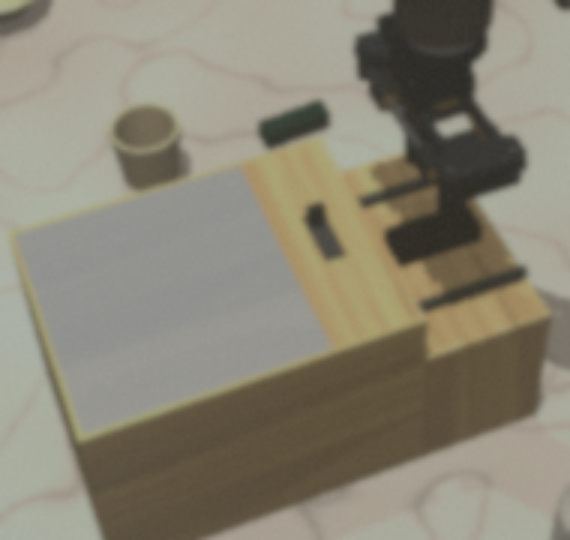

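The black bar lies on the sill around (433,235), between the lips. Retreat, close and push.

```bash
python3 steer.py '[[0,0.04,0,-0.009,0,0,0],[0,0.077,0,-0.009,0,0,0],[0,0.077,0,-0.009,0,0,0],[0,0.077,0,-0.009,0,0,0],[0,0.077,0,-0.009,0,0,0],[0,0.077,0,0.03,0,0,0],[0,0.077,0,0.066,0,0,0],[0,0.077,0,0.066,0,0,0]]'; python3 -c "
from h import *
go(*box(-.07,0),.172,BY);go(*box(-.0125,0),.172,BY)"
```

```text
time_s: 19.6
tcp_pos: [0.4987, 0.1736, 0.1664]
ee_rot: [[-0.997, 0.076, -0.01], [0.076, 0.997, -0.009], [0.01, -0.01, -1.0]]
wrist_force: [-0.5, -0.1, -0.9]
gripper_width: 0.037
gripper_force: 0.0
d [-0.0735  0.0022 -0.0063] rv [-0.6 -0.6 -0.1] rows 2.0
d [-0.131   0.0023 -0.0069] rv [-0.6 -0.6 -0.1] rows 3.0
```

```bash
python3 steer.py '[[0,-0.01,0.001,0,0,0,0],[0,-0.025,0.002,0,0,0,0],[0,-0.04,0.002,0,0,0,0],[0,-0.052,0.002,0,0,0,0],[0,-0.064,0.002,0,0,0,0],[0,-0.074,0.002,0,0,0,0],[0,-0.084,0.002,0,0,0,0],[0,-0.094,0.002,0,0,0,0]]'; python3 -c "
from h import *
go(*box(-.0135,0),.172,BY)"
```

```text
time_s: 20.4
tcp_pos: [0.5956, 0.1704, 0.1718]
ee_rot: [[-0.997, 0.074, -0.0], [0.074, 0.997, -0.003], [-0.0, -0.003, -1.0]]
wrist_force: [-3.2, 0.1, 1.7]
gripper_width: 0.005
gripper_force: 1.3
d [-0.0331 -0.0019 -0.0002] rv [-0.2  0.   0. ] rows 1.0
```

Then, after the last stretch, I go straight on towards the green bar.

```bash
python3 steer.py '[[0,-0.01,-0.001,0,0,0,0],[0,-0.02,-0.002,0,0,0,0],[0,-0.028,-0.002,0,0,0,0],[0,-0.035,-0.002,0,0,0,0],[0,-0.035,-0.002,0,0,0,0]]'|grep -E "tcp|wrist_force"; python3 steer.py '[[0.6,0.03,0,0,0,0,0],[0.6,0.05,0,-0.04,0,0,0],[0.6,0.06,-0.03,-0.08,0,0,0],[0.6,0.07,-0.08,-0.08,0,0,0],[0.6,0.08,-0.13,-0.08,0,0,0],[0.6,0.09,-0.18,-0.08,0,0,0],[0.6,0.1,-0.22,-0.08,0,0,0]]'|grep tcp;python3 steer.py '[[0.6,0,0,0,0,0,0],[0.6,0,0,0,0,0,0]]'|grep tcp
python3 - <<'E'
from h import *
c=cam('scene')
cv2.imwrite('pics/s7.png',cv2.resize(c['pixels'][150:330,170:360,::-1],None,fx=3,fy=3))
c=cam('wrist','w7.png');blobs(c,amin=200)
c=cam('side');blobs(c,amin=200)
go(.566,-.169,.006,1)
E
```

```text
tcp_pos: [0.6286, 0.1658, 0.1711]
wrist_force: [-5.3, 1.2, 2.7]
tcp_pos: [0.5133, -0.0477, 0.2528]
tcp_pos: [0.5139, -0.0468, 0.2527]
px [420. 189.] n 1385 xy 526 138 size 244 102 ang 114.2 ztop 36.8 rgb [66. 53. 34.]
px [190. 226.] n 1561 xy 564 -169 size 82 27 ang 0.6 ztop 26.3 rgb [26. 45. 30.]
px [410.  47.] n 1687 xy 1727 1469 size 1674 744 ang 148.1 ztop 37.0 rgb [85. 84. 86.]
px [150. 106.] n 687 xy 240 1071 size 647 35 ang 0.3 ztop 37.5 rgb [26. 26. 24.]
px [ 22. 122.] n 232 xy -326 1073 size 186 23 ang 1.6 ztop 37.9 rgb [20. 21. 20.]
px [176. 159.] n 318 xy 298 616 size 97 78 ang 176.2 ztop 36.4 rgb [77. 56. 39.]
px [316. 231.] n 905 xy 681 62 size 479 193 ang 149.8 ztop 36.7 rgb [83. 70. 49.]
px [525. 309.] n 864 xy 1172 -394 size 347 10 ang 84.6 ztop 36.9 rgb [45. 33. 20.]
px [101. 299.] n 1441 xy 0 -34 size 144 80 ang 8.2 ztop 31.4 rgb [119. 114.  97.]
px [296. 291.] n 295 xy 565 -174 size 82 32 ang 2.4 ztop 28.5 rgb [46. 53. 44.]
px [435. 381.] n 1320 xy 803 -552 size 109 108 ang 92.0 ztop 37.3 rgb [171. 159. 120.]
px [374. 413.] n 411 xy 629 -576 size 86 37 ang 162.4 ztop 27.5 rgb [172. 159. 138.]
d [-0.0606 -0.119   0.2467] rv [-0.2  0.  -5.2] rows 6.0
```

View pics/s7.png

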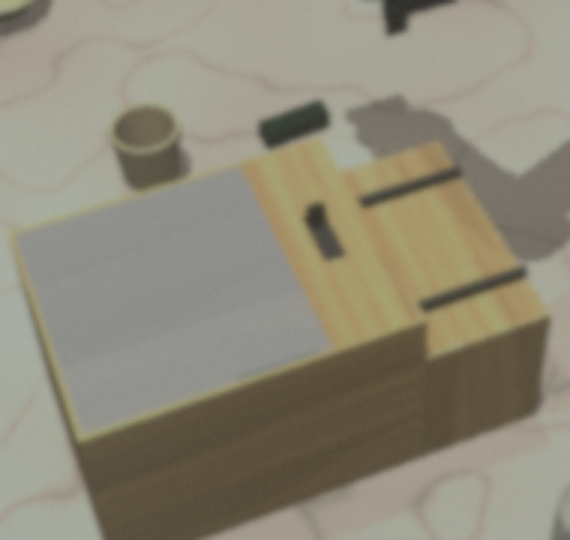

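The sill is empty again with two bars in. Now the green bar.

```bash
python3 steer.py '[[0.7,-0.03,-0.05,0,0,0,-5],[0.7,-0.05,-0.09,0.02,0,0,-5.2],[0.7,-0.06,-0.119,0.06,0,0,-5.2],[0.7,-0.06,-0.119,0.11,0,0,-5.2],[0.7,-0.06,-0.119,0.16,0,0,-5.2],[0.7,-0.06,-0.119,0.21,0,0,-5.2],[0.7,-0.06,-0.119,0.246,0,0,-5.2],[0.7,-0.06,-0.119,0.246,0,0,-5.2]]'|grep -E "tcp|rot"; python3 steer.py '[[0,0,0,0,0,0,0],[0,0,0,0,0,0,0],[0,0,0,0,0,0,0],[0,0,0,0,0,0,0],[0,0,0,0,0,0,0],[0,0,0,0,0,0,0],[0,0,0,0,0,0,0],[0,0,0,0,0,0,0]]';python3 steer.py '[[0,0,0,0,0,0,0],[0,0,0,-0.04,0,0,0],[0,0,0,-0.09,0,0,0],[0,0,0,-0.14,0,0,0],[0,0,0,-0.19,0,0,0],[0,0,0,-0.24,0,0,0],[0,0,0,-0.25,0,0,0],[0,0,0,-0.25,0,0,0]]'; python3 -c "
from h import *
go(*box(-.064,0),.26,BY)"
```

```text
tcp_pos: [0.5652, -0.1686, 0.0036]
ee_rot: [[-1.0, -0.019, -0.004], [-0.019, 1.0, -0.004], [0.004, -0.004, -1.0]]
time_s: 23.55
tcp_pos: [0.5646, -0.1698, 0.0072]
ee_rot: [[-1.0, -0.016, 0.0], [-0.016, 1.0, -0.003], [-0.0, -0.003, -1.0]]
wrist_force: [0.0, 0.6, 3.9]
gripper_width: 0.293
gripper_force: 30.0
time_s: 24.35
tcp_pos: [0.5652, -0.1689, 0.2584]
ee_rot: [[-1.0, -0.016, 0.004], [-0.016, 1.0, -0.003], [-0.004, -0.003, -1.0]]
wrist_force: [-0.5, 0.1, -2.5]
gripper_width: 0.296
gripper_force: 30.0
d [-0.0184  0.3384 -0.0026] rv [-0.2  0.2  5.2] rows 7.0
```

```bash
python3 steer.py '[[0,-0.002,0.048,-0.003,0,0,2],[0,-0.004,0.096,-0.003,0,0,4],[0,-0.006,0.144,-0.003,0,0,5.2],[0,-0.009,0.192,-0.003,0,0,5.2],[0,-0.012,0.24,-0.003,0,0,5.2],[0,-0.015,0.288,-0.003,0,0,5.2],[0,-0.018,0.335,-0.003,0,0,5.2],[0,-0.018,0.337,-0.003,0,0,5.2]]'|grep -E "tcp|width";  python3 steer.py '[[0,0,0,0.04,0,0,0],[0,0,0,0.07,0,0,0],[0,0,0,0.08,0,0,0],[0,0,0,0.08,0,0,0]]'|grep -E "tcp|force|width"; python3 -c "
from h import *
go(*box(-.064,0),.169,BY)"
```

```text
tcp_pos: [0.5759, 0.1729, 0.254]
gripper_width: 0.296
tcp_pos: [0.5755, 0.1668, 0.1751]
wrist_force: [-0.3, -0.5, -1.6]
gripper_width: 0.297
gripper_force: 30.0
d [-0.0025  0.0032  0.0061] rv [-0.4 -0.3 -0. ] rows 1.0
```

```bash
python3 steer.py '[[0,-0.002,0.002,0.006,0,0,0],[0,-0.002,0.002,0.006,0,0,0],[0.6,-0.002,0.002,0.006,0,0,0],[0.6,-0.002,0.002,0.006,0,0,0],[0.6,-0.002,0.002,0.006,0,0,0],[0.6,-0.002,0.002,0.006,0,0,0],[0.6,-0.002,0.002,-0.04,0,0,0],[0.6,-0.002,0.002,-0.06,0,0,0]]'|grep -E "tcp|width"
python3 - <<'E'
from h import *
go(*box(-.135,0),.25,BY)
c=cam('wrist');P=cloud(c);m=(P[...,2]>.180)&(P[...,2]<.190)&(P[...,0]<.66)&(c['pixels'].max(-1)<110)&(abs(P[...,1]-.17)<.03)
q=P[m];print(m.sum(),cv2.minAreaRect((q[:,:2]*1000).astype(np.float32)))
E
```

```text
tcp_pos: [0.5806, 0.1703, 0.2422]
gripper_width: 0.593
d [ 0.0734 -0.0006 -0.0082] rv [-0.1  0.3  0.1] rows 2.0
4595 ((594.547119140625, 174.28704833984375), (59.796653747558594, 110.87020111083984), 85.41289520263672)
```

```bash
python3 steer.py '[[0,0.04,0,-0.008,0,0,0],[0,0.077,0,-0.008,0,0,0],[0,0.077,0,-0.008,0,0,0],[0,0.077,0,-0.008,0,0,0],[0,0.077,0,-0.008,0,0,0],[0,0.077,0,0.03,0,0,0],[0,0.077,0,0.067,0,0,0],[0,0.077,0,0.067,0,0,0]]'|grep -E "tcp|wrist_f|width"; python3 steer.py '[[0,-0.01,0.001,0,0,0,0],[0,-0.025,0.002,0,0,0,0],[0,-0.04,0.002,0,0,0,0],[0,-0.052,0.002,0,0,0,0],[0,-0.064,0.002,0,0,0,0],[0,-0.074,0.002,0,0,0,0],[0,-0.084,0.002,0,0,0,0],[0,-0.094,0.002,0,0,0,0]]'|grep -E "tcp|wrist_f"
python3 - <<'E'
from h import *
go(*box(-.0135,0),.172,BY)
E
```

```text
tcp_pos: [0.5, 0.1737, 0.1663]
wrist_force: [-0.7, -0.3, -1.2]
gripper_width: 0.021
tcp_pos: [0.5969, 0.1705, 0.1718]
wrist_force: [-3.5, 0.2, 2.3]
d [-0.0319 -0.0021 -0.0002] rv [-0.2 -0.   0. ] rows 1.0
```

```bash
python3 steer.py '[[0,-0.01,-0.001,0,0,0,0],[0,-0.02,-0.002,0,0,0,0],[0,-0.027,-0.002,0,0,0,0],[0,-0.034,-0.002,0,0,0,0],[0,-0.034,-0.002,0,0,0,0]]'|grep -E "tcp|wrist_force"; python3 steer.py '[[0,0.03,0,0,0,0,0],[0,0.05,0,-0.04,0,0,0],[0,0.06,-0.03,-0.09,0,0,0],[0,0.07,-0.08,-0.12,0,0,0],[0,0.08,-0.13,-0.12,0,0,0],[0,0.1,-0.18,-0.12,0,0,0],[0,0.12,-0.22,-0.12,0,0,0],[0,0.14,-0.27,-0.12,0,0,0]]'|grep tcp;python3 steer.py '[[0,0.02,-0.045,0,0,0,0],[0,0.04,-0.09,0,0,0,0],[0,0.05,-0.135,0,0,0,0],[0,0.05,-0.185,0,0,0,0],[0,0.05,-0.235,0,0,0,0],[0,0.05,-0.285,0,0,0,0],[0,0.05,-0.285,0,0,0,0],[0,0.05,-0.285,0,0,0,0]]'|grep tcp
python3 - <<'E'
from h import *
a=cam('scene')['pixels'];b=cam('side')['pixels'];c=cam('wrist');blobs(c,amin=150)
im=np.vstack([np.hstack([cv2.resize(a[170:330,170:360],None,fx=2,fy=2),cv2.resize(b[100:260,210:400],None,fx=2,fy=2)]),cv2.resize(c['pixels'][:310],(760,280))[:, :]])
cv2.imwrite('pics/fin.png',im[:,:,::-1])
E
```

```text
tcp_pos: [0.6287, 0.166, 0.1712]
wrist_force: [-6.2, 0.9, 2.8]
tcp_pos: [0.4778, -0.0778, 0.2929]
tcp_pos: [0.4071, -0.3579, 0.2927]
px [41.  4.] n 290 xy 188 -626 size 19 2 ang 106.2 ztop 35.2 rgb [57. 52. 43.]
px [109. 106.] n 771 xy 304 -574 size 77 30 ang 172.6 ztop 37.0 rgb [63. 56. 44.]
px [125. 321.] n 1149 xy 608 -612 size 65 49 ang 85.9 ztop 25.1 rgb [173. 162. 143.]
```

View pics/fin.png

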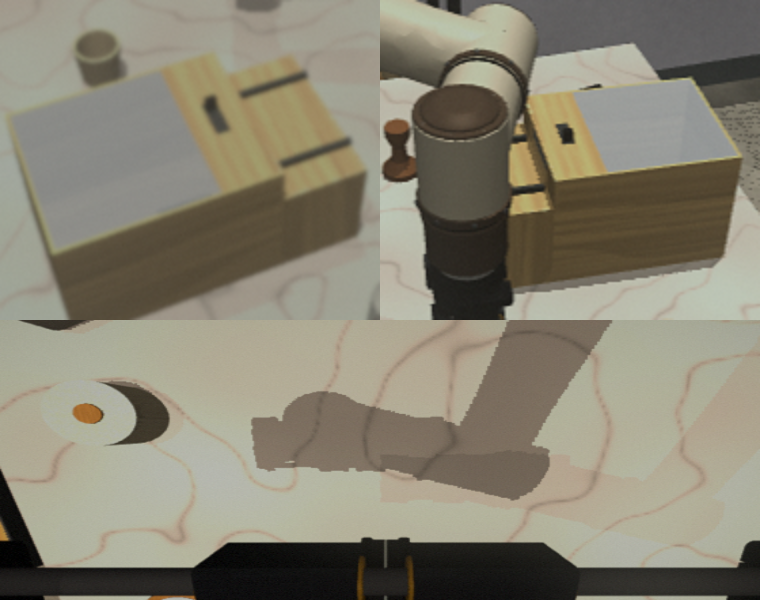

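The sill is empty, the slide is at rest, the cup and candlestick stand, and no more bars are visible in the last hidden region. To confirm the flap is shut I point the wrist camera at it from the front.

```bash
python3 steer.py '[[0,-0.02,0.045,-0.01,0,0,0],[0,-0.03,0.09,-0.02,0,0,0],[0,-0.04,0.14,-0.03,0,0,0],[0,-0.05,0.19,-0.04,0,0,0],[0,-0.06,0.24,-0.05,0,0,0],[0,-0.07,0.29,-0.06,0,0,0],[0,-0.08,0.335,-0.07,0,0,0],[0,-0.08,0.38,-0.07,0,0,0]]'|grep tcp;python3 steer.py '[[0,-0.01,0.05,0,0,-8,0],[0,-0.02,0.1,0,0,-16,0],[0,-0.03,0.147,0,0,-24,0],[0,-0.03,0.147,0,0,-32,0],[0,-0.03,0.147,0,0,-40,0],[0,-0.03,0.147,0,0,-48,0],[0,-0.03,0.147,0,0,-56,0],[0,-0.03,0.147,0,0,-60,0]]';python3 - <<'E'
from h import *
print(r.sense()['joints'])
c=cam('wrist');T=c['world_from_camera'];print(T[:3,3],-T[:3,2])
cv2.imwrite('pics/flap.png',c['pixels'][::-1,::-1,::-1])
E
```

```text
tcp_pos: [0.5161, 0.0201, 0.364]
time_s: 31.85
tcp_pos: [0.5599, 0.136, 0.4214]
ee_rot: [[-0.63, 0.016, 0.776], [-0.011, 0.999, -0.03], [-0.776, -0.028, -0.63]]
wrist_force: [0.9, -0.2, -0.1]
gripper_width: 0.006
gripper_force: 0.0
[  34.23398464   -8.81686602  -41.62685565   67.53618067  -29.96625581
 -177.40298301]
[0.38814483 0.14082445 0.46656206] [ 0.91591044 -0.02663409 -0.40049805]
```

View pics/flap.png

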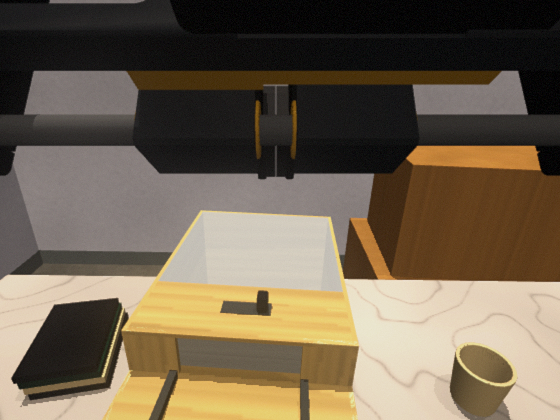

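The flap's grey plate, around (240,355), is flat and closed down to the sill. The last joint is near its range limit, so I back the tilt off first, then take one look behind the two light decor pieces near (0.2, -0.6) for a hidden bar.

```bash
python3 steer.py '[[0,0,0,0,0,8,0],[0,0,0,0,0,16,0],[0,0,0,0,0,24,0],[0,0,0,0,0,32,0],[0,0,0,0,0,40,0],[0,0,0,0,0,46,0],[0,0,0,0,0,50,0],[0,0,0,0,0,50,0]]'|grep -E "tcp|rot"; python3 -c "
from h import *
print(r.sense()['joints'].round(1));go(.3,-.45,.36,10)"
```

```text
tcp_pos: [0.564, 0.1379, 0.4183]
ee_rot: [[-1.0, 0.021, 0.009], [0.021, 0.999, -0.025], [-0.009, -0.025, -1.0]]
[  30.5   13.9   15.5    1.5  -91.9 -121.7]
d [ 0.2523 -0.5916  0.071 ] rv [ -1.5   0.4 -11.2] rows 13.0
```

```bash
python3 steer.py '[[0,0.02,-0.045,0,0,0,-1],[0,0.04,-0.09,0,0,0,-2],[0,0.05,-0.135,0,0,0,-3],[0,0.07,-0.18,0.02,0,0,-4],[0,0.08,-0.225,0.03,0,0,-5],[0,0.1,-0.27,0.04,0,0,-6],[0,0.11,-0.315,0.05,0,0,-7],[0,0.12,-0.36,0.06,0,0,-8]]'|grep tcp; python3 steer.py '[[0,0.02,-0.045,0,0,0,-1],[0,0.04,-0.09,0,0,0,-2],[0,0.06,-0.13,0,0,0,-3],[0,0.08,-0.17,0,0,0,-3],[0,0.1,-0.2,0,0,0,-3],[0,0.12,-0.23,0,0,0,-3],[0,0.12,-0.23,0,0,0,-3]]'|grep tcp
python3 - <<'E'
from h import *
print(r.sense()['joints'].round(1))
c=cam('wrist','w9.png');blobs(c,amin=100)
E
```

```text
tcp_pos: [0.4336, -0.2236, 0.3687]
tcp_pos: [0.3417, -0.4672, 0.3729]
[-37.4  12.9   8.3   0.7 -83.9 -43.1]
px [224.  30.] n 422 xy 170 -593 size 90 23 ang 128.8 ztop 36.8 rgb [78. 73. 62.]
px [230. 121.] n 165 xy 293 -571 size 70 20 ang 14.3 ztop 38.4 rgb [72. 66. 53.]
```

View pics/w9.png

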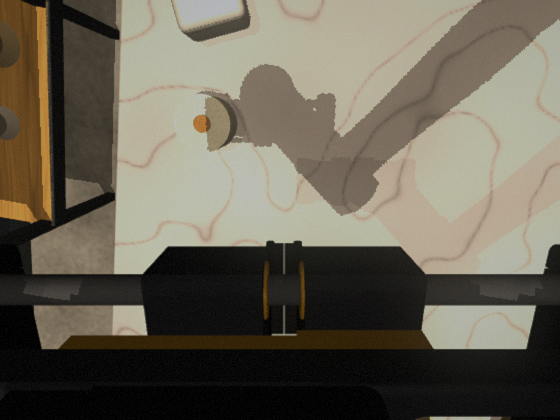

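The wrist view shows only a tray at (210,10) and a jar at (205,120), with nothing hidden behind them. I hand in the job.

```bash
python3 -c "
from station import r
print(r.finish_job())"
```

```text
the job is handed in; nothing more can be done
None
```

I pushed all three bars I found (brown, black, and the square-section dark green) through the flap after freeing the held catch with the slide, saw the flap shut and the slide back at rest, and handed the job in; no verdict was returned.

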